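Clamp a note pad in the padding press and hold it for gluing

ROBOT

A 6-joint arm with a two-finger parallel gripper is mounted at the origin on the work surface; the furniture and walls round the work are solid. World frame = base frame: x ahead of the robot, y to its left, z up, the work surface at z = 0. Lengths are in m, angles in rad, forces in N, time in s.
With the tool pointing down it reaches from about 0.4 to 0.825 m from the base axis. Payload 7 kg.
Tool frame: the origin (TCP) lies on the front face of the gripper's body, between the roots of the fingers; the fingertips stand 73 mm ahead of it and the grasp point (between the pads) lies 54 mm ahead of it (env.grasp_offset is the distance from the TCP to the grasp point, in m); z points along the fingers, x is the direction in which the jaws open and shut, and the axes are right-handed (so a half turn about z gives the same grasp; the last joint's range is limited). The gripper opens to 85 mm and grips with 20 to 120 N. Pads are 22 mm wide; open, the fingers measure 114 mm over their backs; the gripper's body (76 mm by 85 mm) begins 54 mm behind the grasp point. The pads swing forward as they close: fully open they stand 13 mm farther back than shut.
Start: joints at [1.634, 0.359, 0.012, 0, -1.224, -0.288], TCP at [0.15, 0.658, 0.304] pointing down, gripper open.
Joint ranges: [-3.07, 3.07], [-1.43, 2.12], [-1.02, 1.25], [-3.03, 1.67], [-3.05, -0], [-3.03, 3.03]. Speed limits (rad/s): [2.39, 2.39, 3.01, 3.14, 3.14, 3.14].

INTERFACE

Orientations are given as a unit quaternion [w, x, y, z].
In Python, from station import status, cams, job, env gives the robot as it stands.
- The arm moves only by the tool carry_out, never from a script. Its argument "rows" is a list that holds one entry, the list of rows, each a list of 5 numbers: the shift along the tool's x, y, z in cm, then the turn about the tool's z in rad, then the opening, from -1 (shut) to 1 (fully open), so that 0 is half open. In form: [[[x, y, z, spin, grip], ...]]. A call has 1 to 8 rows; each row is the pose to reach, as a shift and turn from the pose commanded when the call began, along the tool's axes at that moment; what a row does not reach only later rows make up. A row lasts 1/10 s, in which the tool goes at most 50 mm and 8.59 degrees, less where a joint would pass 70% of its speed; a pose out of reach is approached as far as the arm can. A call with a gripper value outside its range is refused whole. The fingers move at their own pace and stop on an object; "newtons" is the grip in N (left out, the last holds). Time passes only in rows, so rows that repeat a pose let the fingers close. It gives the time, the measured TCP pose, the force and the opening at its end, in the units of the state.
- status.sense(): the state, without advancing time (a new reading comes with each control period).
- cams.read_camera(name): name is "side" or "top"; returns a dict with "pixels" (400x640x3 uint8, red, green, blue), "range_z" (400x640 float32, m along the optical axis (not along the pixel's ray), 0 where there is no reading), "intrinsics" (3x3 intrinsics, pixels), "extrinsics" (4x4, takes a point from world to camera coordinates). Camera axes: x right, y up, looking along -z (the intrinsics and any distortion apply to the point x, -y, -z); pixel columns grow to the right and rows downward; lengths in m; the calibration is good to about 2 mm. A picture is of the moment at which its call begins.
- job.sign_off(): hands the job in, once; it reports no verdict.
The state is a dict: "t": time; "q": joint angles; "dq": joint speeds; "tau": joint torques, N m; "eef_pos": TCP position; "ee_rot": TCP orientation; "ft_force": force on the tool from outside, world axes, zero at the start; "ft_torque": the same for the moment, N m; "opening": finger opening in m.
Only numpy, scipy, OpenCV 4.12 (cv2) and the standard library are available. Lean on these libraries where they do the work, as an engineer would, in place of code of your own. Each camera call takes 0.05 s, during which the arm holds its last target.

TASK

A note pad is to be glued: lay the grey backing board flat inside the outline on the bed of the padding press, long side along the pull direction, let go of it, and then lay the white paper block squarely on top of it, leaving the spring clamp closed back in its rest position meanwhile. Then take the clamp's black handle bar and pull it out, away from the fence, until the yellow pointers stand at the red lines, so that the jaw closes in on the stack, and finish while still holding the handle there, because the spring pulls it back when it is let go. Do not disturb the blue stapler or the mouse.

Things in the scene. Friction and masses are not known exactly. Their poses are not given: they have to be found in the camera images.
- press: Padding press, fixed: grey base plate 247 x 128 x 8 mm (x -152 to +95 mm), raised black bed 84 mm wide, top 24 mm above the desk. Origin: on the desk under the bed outline's centre; z up, -x is the pull direction (about the robot's left, world +y). Blue fence 74 mm wide, inner face at x = -46 mm, top at z = 50 mm. Clamp rods and spring tubes beside the bed at y = +-50 mm lie lower than the bed top.
- bed_centre (a point): Centre of the thin white outline (82 x 58 mm, long side along the press's x) on the bed, on the bed surface; axes as the press. The stack goes here; 6 mm are left to the fence and 37 mm to the jaw at rest.
- red_line (a point): Point midway between the two short red lines painted on the base plate (at y = +-58 mm), 129 mm to the -x side of the bed centre. The pull is right when the pointers stand over these lines.
- handle (a point): Middle of the black handle bar, round, 15 mm thick, sleeve 74 mm long along the press's y, centre 52 mm above the desk, between uprights at y = +-50 mm; free all round, can be pinched from above with fingers closing along the press's x. Moves with the clamp; at rest 101 mm to the -x side of the bed centre.
- pointer (a point): Point midway between the two small yellow pointers on the clamp's rods (at y = +-57 mm, just over the base plate). Moves with the clamp.
- clamp (a joint): Travel of the sliding clamp (handle, rods, blue jaw in one piece) along the press's -x, m: 0 at rest, 0.040 with pointers at the red lines, stop 0.055. The spring returns it: 5 N at rest, 12.6 N at the mark. Jaw 112 mm wide, 1 to 33 mm above the bed, its face at x = +77 mm at rest, +37 mm at the mark: it pushes the stack the last mm to the fence; pressed fully home it stops at about 0.043.
- backing_board: Loose stiff dark grey backing board, 80 (x) x 54 (y) x 12 (z) mm, 50 g. Origin: centre of its underside; it lies flat.
- paper_block: Loose block of white paper sheets, stiff, 80 (x) x 54 (y) x 24 (z) mm, 100 g. Origin: centre of its underside; it lies flat.
- mfp_printer: The large white office printer, fixed, never moves: fills x 0.51 to 0.88 m, y 0.06 to 0.50 m up to 0.37 m above the desk, just beyond the press; arm and load must stay in front of it (on the robot's side).
- stapler: Blue stapler, 132 x 32 x 51 mm, origin centre of the underside; bystander.
- mouse: Black computer mouse, 108 x 60 x 36 mm, origin centre of the underside; bystander.
Not all that is in view belongs to the job. There is more than one size of the paper_block; the one meant has the size given above.

How it is judged:
By the outcome, as a careful person would: the job done as asked, in the order asked, and still so for the second after the job is handed in, while the arm keeps its last pose, push and grip.
It also fails if it takes over 64 s, if anything falls off the work surface, if the arm or the gripper's body presses on something with over 40 N, if the wrist force passes 120 N, or if a joint passes its speed limit or range.

## Working session

There is one attempt and no reset: what is moved stays moved. The work goes in short steps, Python scripts to look and compute and a tool call to move; the robot and the scene stay as the last step left them, time stands still between calls to the robot, and variables do not carry over. Pictures are saved under pics/ and viewed, and the job is handed in when it is done.

Besides the shell and the picture viewer there is one more tool, called after "Call:" as name(argument=value, ...) on one line, values as JSON. carry_out: Moves the arm, as the interface text tells. Its arguments: {"type":"object","properties":{"rows":{"type":"array"},"newtons":{"type":"number"}},"required":["rows"]}

```bash
ls; mkdir -p pics
python3 - <<'E'
from station import status,cams,env
import cv2,numpy as np
s=status.sense();print({k:np.round(v,3).tolist() for k,v in s.items()},env.grasp_offset)
for n in("top","side"):
    c=cams.read_camera(n);cv2.imwrite(f"pics/{n}0.png",c["pixels"][:,:,::-1]);print(n,c["intrinsics"],c["extrinsics"]);np.savez(f"{n}0.npz",**c)
E
```

```text
pics
{'t': 0.0, 'q': [1.634, 0.359, 0.011, -0.0, -1.224, -0.288], 'dq': [0.0, -0.0, -0.0, -0.0, -0.001, -0.001], 'tau': [-0.0, -58.332, 29.341, 6.937, -0.006, 0.0], 'eef_pos': [0.15, 0.658, 0.303], 'ee_rot': [-0.001, -0.623, 0.782, -0.001], 'ft_force': [-0.215, -0.148, -0.36], 'ft_torque': [-0.021, 0.038, -0.036], 'opening': 0.085} 0.0539
top [[492.50672835   0.         320.83234528]
 [  0.         492.50672835 191.17144227]
 [  0.           0.           1.        ]] [[-0.02787799 -0.9994832   0.01600466  0.13069004]
 [ 0.99123017 -0.02557173  0.12964888 -0.55837212]
 [-0.12917261  0.01947866  0.99143079 -1.46696908]
 [ 0.          0.          0.          1.        ]]
side [[409.13525027   0.         315.34104733]
 [  0.         409.13525027 188.47903964]
 [  0.           0.           1.        ]] [[ 0.84016413 -0.54232922 -0.00180284 -0.37243199]
 [ 0.23584394  0.36236659  0.90170289 -0.23614894]
 [-0.48836653 -0.75800361  0.43235247 -0.87847242]
 [ 0.          0.          0.          1.        ]]
```

View pics/top0.png

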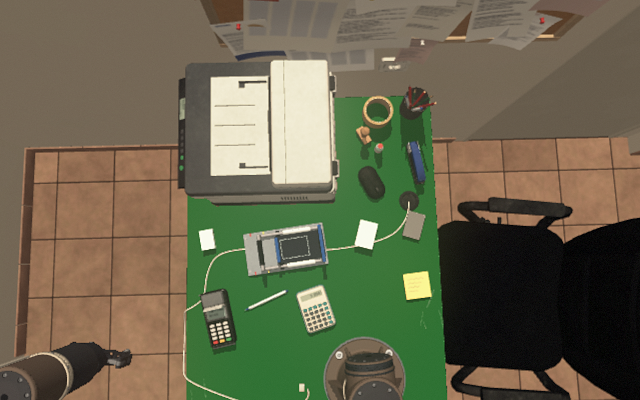

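View pics/side0.png

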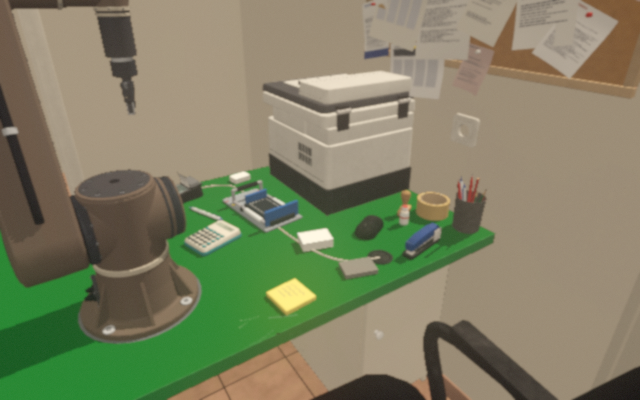

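The top view shows two white blocks, at (207,240) and (366,235). It also shows the grey board at (413,225) and the press around (287,249), with its bed and outline at about (296,247) and its handle to the left of that. I'll measure these and enlarge the crops.

```bash
cat > h.py <<'E'
import numpy as np,cv2
def ray(c,uv,z):
    K,E=c["intrinsics"],c["extrinsics"];R,t=E[:3,:3],E[:3,3]
    uv=np.atleast_2d(uv).astype(float)
    d=np.c_[(uv[:,0]-K[0,2])/K[0,0],-(uv[:,1]-K[1,2])/K[1,1],-np.ones(len(uv))]@R
    o=-R.T@t
    return o+d*((z-o[2])/d[:,2])[:,None]
def cloud(c):
    K,E=c["intrinsics"],c["extrinsics"];R,t=E[:3,:3],E[:3,3]
    v,u=np.mgrid[:400,:640];Z=c["range_z"]
    P=np.stack([(u-K[0,2])/K[0,0]*Z,-(v-K[1,2])/K[1,1]*Z,-Z],-1)
    return (P-t)@R
def proj(c,p):
    K,E=c["intrinsics"],c["extrinsics"];q=E[:3,:3]@np.array(p,float)+E[:3,3]
    return K[0,0]*q[0]/-q[2]+K[0,2], K[1,1]*-q[1]/-q[2]+K[1,2]
def rect(c,mask,z,name=""):
    n,l,s,ce=cv2.connectedComponentsWithStats(mask.astype(np.uint8))
    i=1+np.argmax(s[1:,4]); 
    ct=max(cv2.findContours((l==i).astype(np.uint8),cv2.RETR_EXTERNAL,cv2.CHAIN_APPROX_NONE)[0],key=len)[:,0]
    w=ray(c,ct,z)[:,:2]
    r=cv2.minAreaRect((w*1000).astype(np.float32))
    (cx,cy),(a,b),an=r
    if a<b: a,b=b,a; an+=90
    print(name,"px",ce[i].round(1),"c mm",round(cx,1),round(cy,1),"size",round(a,1),round(b,1),"long-axis deg",round((an+90)%180-90,1),"n",s[i,4]);return cx,cy,an
E
python3 - <<'E'
from h import *
c=dict(np.load("top0.npz"));p=c["pixels"];W=cloud(c)
hsv=cv2.cvtColor(p,cv2.COLOR_RGB2HSV)
def box(m,u0,u1,v0,v1):
    o=np.zeros_like(m);o[v0:v1,u0:u1]=m[v0:v1,u0:u1];return o
ng=~((hsv[...,0]>45)&(hsv[...,0]<75)&(hsv[...,1]>120))
wh=(hsv[...,1]<60)&(hsv[...,2]>170)
for nm,m,b in(("whiteR",wh,(350,382,215,255)),("whiteL",wh,(192,222,225,255)),):
    mm=box(m,*b);print(nm,"depth z",np.median(W[...,2][mm]).round(4));rect(c,mm,float(np.median(W[...,2][mm])),nm)
print(p[225,413],hsv[225,413],p[215,413],p[238,413])
g=box((hsv[...,1]<60)&(hsv[...,2]>70),400,428,208,244);print("z",np.median(W[...,2][g]));rect(c,g,0.012,"board")
cr=lambda u0,u1,v0,v1,k:cv2.resize(p[v0:v1,u0:u1,::-1],None,fx=k,fy=k,interpolation=cv2.INTER_CUBIC)
cv2.imwrite("pics/press0.png",cr(235,335,215,285,8)[:560])
a=cr(345,435,205,255,6);b=cr(190,225,225,258,6)
o=np.zeros((300,800,3),np.uint8);o[:,:540]=a;o[:b.shape[0],560:560+b.shape[1]]=b;cv2.imwrite("pics/blocks0.png",o)
E
```

```text
whiteR depth z 0.0232
whiteR px [366.1 234.2] c mm 424.0 -27.4 size 85.0 76.1 long-axis deg -15.6 n 507
whiteL depth z 0.0173
whiteL px [206.6 239.1] c mm 426.4 466.1 size 60.9 42.5 long-axis deg 9.8 n 282
[158 147 125] [ 20  53 158] [156 144 123] [126 120  99]
z 0.01140948527053339
board px [413.2 224.8] c mm 454.6 -164.1 size 81.4 61.3 long-axis deg -17.5 n 467
```

View pics/press0.png

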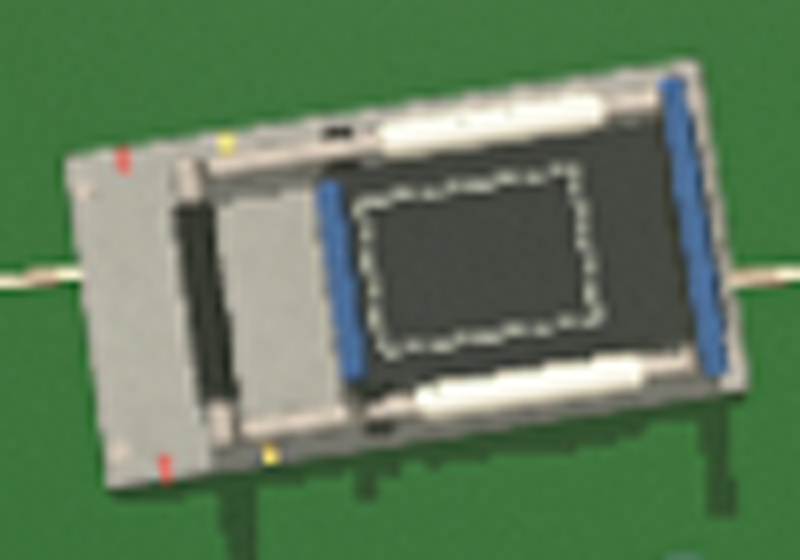

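View pics/blocks0.png

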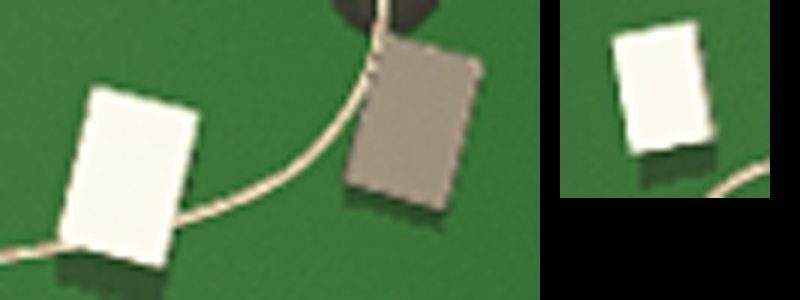

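The right white block at (366,235) is about 80 mm long and 23 mm high, which fits the description. The left one at (207,240) is about 61 x 42 mm, so it is the wrong size. The cable widened the masks, so I'll refine the measurements with a morphological opening and then measure the press.

Run:
```python
from h import *
c=dict(np.load("top0.npz"));p=c["pixels"];W=cloud(c)
hsv=cv2.cvtColor(p,cv2.COLOR_RGB2HSV)
H,S,V=[hsv[...,i].astype(int) for i in range(3)]
def box(m,u0,u1,v0,v1):
    o=np.zeros_like(m);o[v0:v1,u0:u1]=m[v0:v1,u0:u1];return o
op=lambda m,k=7:cv2.morphologyEx(m.astype(np.uint8),cv2.MORPH_OPEN,cv2.getStructuringElement(cv2.MORPH_ELLIPSE,(k,k)))>0
wh=(S<60)&(V>170)
rect(c,op(box(wh,350,382,215,255)),.024,"paper")
rect(c,op(box((S<75)&(V>110)&(V<190),400,428,205,244)),.012,"board")
B=lambda m:box(m,240,330,220,280)
def cents(m,z,nm):
    n,l,s,ce=cv2.connectedComponentsWithStats(m.astype(np.uint8))
    for i in range(1,n):
        if s[i,4]>=2: print(nm,ce[i].round(1),s[i,4],(ray(c,ce[i],z)[0]*1000).round(1))
cents(B(((H<8)|(H>172))&(S>110)&(V>100)),.008,"red")
cents(B((H>20)&(H<35)&(S>110)&(V>120)),.010,"yellow")
bl=B((H>100)&(H<125)&(S>110)); cents(bl,.050,"blue50"); cents(bl,.057,"blue57")
rect(c,B((H>100)&(H<125)&(S>110))&(np.arange(640)[None]<290),.05,"fence")
rect(c,B((H>100)&(H<125)&(S>110))&(np.arange(640)[None]>300),.057,"jaw")
# outline: bright pixels within bed
d=np.zeros((400,640),np.uint8)
m=np.zeros((400,640),np.uint8);cv2.fillPoly(m,[np.array([[277.5,237],[309.5,232.5],[313,258.5],[282,261]]).astype(np.int32)],1)
rect(c,(m>0)&(V>85),.024,"outline"); 
e=cv2.dilate((( m>0)&(V>85)).astype(np.uint8),np.ones((3,3)))
blk=B(V<70); cents(blk,.059,"dark")
rect(c,box(V<80,255,266,236,268),.059,"handle")
```

```text
paper px [366. 234.] c mm 428.2 -18.8 size 81.2 57.5 long-axis deg -15.6 n 484
board px [413.4 224.8] c mm 453.4 -167.1 size 80.2 54.3 long-axis deg -16.9 n 440
red [250.  234.5] 2 [437.  335.8   8. ]
red [255. 273.] 3 [320.1 321.8   8. ]
yellow [268. 271.] 3 [325.1 282.2  10. ]
blue50 [321.  242.9] 98 [404.4 119.7  50. ]
blue50 [277.3 249.3] 55 [388.9 250.2  50. ]
blue57 [321.  242.9] 98 [404.2 119.8  57. ]
blue57 [277.3 249.3] 55 [388.8 249.7  57. ]
fence px [277.3 249.3] c mm 388.7 249.9 size 69.0 6.7 long-axis deg 7.2 n 55
jaw px [321.  242.9] c mm 404.2 119.9 size 107.7 8.1 long-axis deg 7.2 n 98
outline px [294.3 246.9] c mm 395.0 202.0 size 91.7 62.9 long-axis deg -82.6 n 192
dark [277. 231.] 3 [442.8 249.4  59. ]
dark [317.  231.5] 4 [438.2 130.9  59. ]
dark [301.4 233.1] 8 [434.6 177.3  59. ]
dark [307.5 232.2] 4 [436.7 159.1  59. ]
dark [277.7 235.6] 7 [429.3 247.5  59. ]
dark [287. 235.] 5 [430.2 220.   59. ]
dark [291.5 235.5] 2 [428.4 206.7  59. ]
dark [296.  234.4] 5 [431.3 193.3  59. ]
dark [318.8 243.5] 22 [402.6 126.4  59. ]
dark [294.5 236. ] 2 [426.7 197.9  59. ]
d
[... 472 characters left out ...]
.2  59. ]
dark [280. 252.] 5 [380.8 241.6  59. ]
dark [310.  250.5] 2 [382.7 153.   59. ]
dark [295.5 255. ] 2 [370.7 196.1  59. ]
dark [298.5 254. ] 2 [373.4 187.2  59. ]
dark [321.  255.5] 2 [367.2 121.   59. ]
dark [281.2 258.6] 5 [361.4 238.4  59. ]
dark [300.5 257.2] 6 [364.  181.5  59. ]
dark [305.5 256. ] 2 [367.  166.7  59. ]
dark [308.5 256. ] 2 [366.7 157.9  59. ]
dark [289.5 259. ] 4 [359.5 214.   59. ]
dark [294.5 258. ] 4 [362.1 199.2  59. ]
dark [303. 259.] 17 [358.4 174.3  59. ]
dark [290.5 261. ] 6 [353.6 211.2  59. ]
dark [281.1 263.1] 10 [348.3 238.9  59. ]
dark [282. 268.] 3 [334.  236.5  59. ]
handle px [260.4 252.3] c mm 381.7 299.4 size 71.4 12.9 long-axis deg 7.4 n 107
```

Run:
```python
from h import *
c=dict(np.load("top0.npz"));p=c["pixels"]
g=cv2.cvtColor(p,cv2.COLOR_RGB2GRAY)
m=np.zeros((400,640),np.uint8);cv2.fillConvexPoly(m,np.array([[278,238],[309,233],[313,257],[282,262]]),1)
th=cv2.morphologyEx(g,cv2.MORPH_TOPHAT,np.ones((5,5)))
print(th[240:262,276:316].max(), np.percentile(th[m>0],[50,80,95]))
k=(m>0)&(th>25)
v,u=np.nonzero(k); w=ray(c,np.c_[u,v],.024)[:,:2]*1000
r=cv2.minAreaRect(w.astype(np.float32));print(r,len(u))
a=np.deg2rad(7.2);X=np.array([np.sin(a),-np.cos(a)]);Y=np.array([np.cos(a),np.sin(a)])
x=w@X;y=w@Y;print(np.percentile(x,[5,95]),np.percentile(y,[5,95]))
for q in(4,5,6,8):
    xc=(np.percentile(x,q)+np.percentile(x,100-q))/2;yc=(np.percentile(y,q)+np.percentile(y,100-q))/2
    print(q,(xc*X+yc*Y).round(1))
s=dict(np.load("side0.npz"));ps=s["pixels"]
cv2.imwrite("pics/side_crop.png",cv2.resize(ps[170:290,210:400,::-1],None,fx=4,fy=4,interpolation=cv2.INTER_CUBIC))
for n,q in(("bed",(.3945,.2006,.024)),("paper",(.4282,-.0188,.024)),("board",(.4534,-.1671,.012)),("handle",(.382,.3,.059)),("jaw",(.4042,.12,.057))):
    uv=proj(s,q);print(n,np.round(uv,1),np.round([(uv[0]-210)*4,(uv[1]-170)*4]))
```

```text
101 [ 2.  31.8 77.4]
((395.19287109375, 200.14743041992188), (62.6966552734375, 87.81053924560547), 7.179327011108398) 172
[-191.85430459 -106.70593925] [386.7053955  447.58424364]
4 [395.2 200.4]
5 [395.1 200.4]
6 [395.1 200.4]
8 [395.1 200.2]
bed [264.8 204.9] [219. 140.]
paper [314.4 234.8] [417. 259.]
board [357.2 264.1] [589. 376.]
handle [246.1 183.4] [145.  53.]
jaw [280.2 204.9] [281. 140.]
```

View pics/side_crop.png

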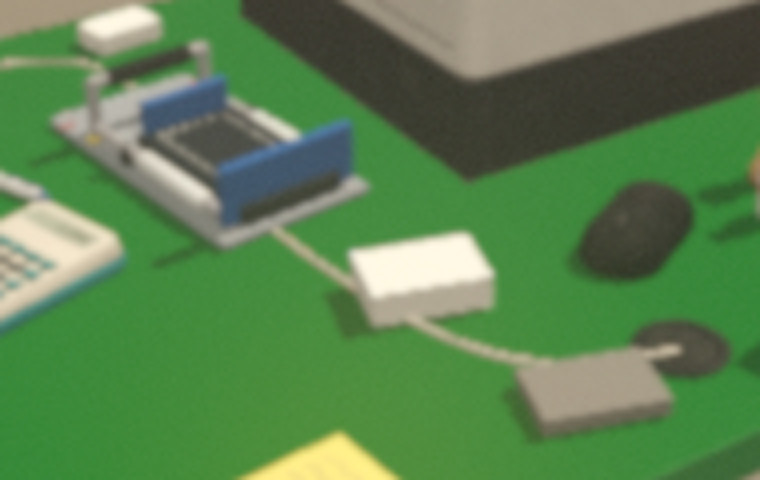

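```bash
cat > go.py <<'E'
# usage: go.py x y z yawdeg(mod180 nearest)  [mm] : shift in tool axes cm, spin rad
import sys,numpy as np
from station import status
from scipy.spatial.transform import Rotation as Ro
def plan(*targets):
    s=status.sense();w,x,y,z=s["ee_rot"];R=Ro.from_quat([x,y,z,w]).as_matrix()
    p=np.array(s["eef_pos"])*1000;yaw=np.degrees(np.arctan2(R[1,0],R[0,0]))
    print("t %.1f pos"%s["t"],p.round(1),"yaw %.1f"%yaw,"tilt z",R[:,2].round(3),"open %.1f"%(s["opening"]*1000),"F",np.round(s["ft_force"],1),"q",np.round(s["q"],2))
    for t in targets:
        d=R.T@(np.array(t[:3])-p)/10
        dy=(t[3]-yaw+90)%180-90
        print(t,"-> shift cm",d.round(2),"spin %.3f"%-np.deg2rad(dy),"alt %.3f"%(-np.deg2rad(dy-np.sign(dy)*180)))
if __name__=="__main__":
    a=list(map(float,sys.argv[1:]));plan(*[a[i:i+4] for i in range(0,len(a),4)])
E
python3 go.py 420 200 250 73.1  453.4 -167.1 200 73.1
```

```text
t 0.1 pos [150.4 657.7 303.1] yaw -102.9 tilt z [-0.    -0.001 -1.   ] open 85.4 F [ 0.4 -0.  -0.5] q [ 1.63  0.36  0.01 -0.   -1.22 -0.29]
[420.0, 200.0, 250.0, 73.1] -> shift cm [ 38.59 -36.49   5.37] spin 0.070 alt -3.072
[453.4, -167.1, 200.0, 73.1] -> shift cm [ 73.63 -47.93  10.42] spin 0.070 alt -3.072
```

Call:
carry_out(rows=[[[38.6,-36.5,5.0,0.07,0.6],[38.6,-36.5,5.0,0.07,0.6],[38.6,-36.5,5.0,0.07,0.6],[38.6,-36.5,5.0,0.07,0.6],[38.6,-36.5,5.0,0.07,0.6],[38.6,-36.5,5.0,0.07,0.6],[38.6,-36.5,5.0,0.07,0.6],[38.6,-36.5,5.0,0.07,0.6]]])

```text
t: 0.9
eef_pos: [0.3531, 0.3129, 0.2662]
ee_rot: [0.0, -0.596, 0.803, 0.0]
ft_force: [1.9, 1.3, -0.0]
opening: 0.0684
```

```bash
python3 go.py 420 200 250 73.1  453.4 -167.1 200 73.1
```

```text
t 0.9 pos [353.1 312.9 266.2] yaw -106.9 tilt z [-0.  0. -1.] open 68.4 F [ 1.9  1.3 -0. ] q [ 1.14  0.05 -0.48 -0.   -1.04  0.13]
[420.0, 200.0, 250.0, 73.1] -> shift cm [ 8.87 -9.68  1.62] spin 0.001 alt -3.141
[453.4, -167.1, 200.0, 73.1] -> shift cm [ 43.03 -23.52   6.62] spin 0.001 alt -3.141
```

Call:
carry_out(rows=[[[8.9,-9.7,1.6,0,0.6],[8.9,-9.7,1.6,0,0.6],[8.9,-9.7,1.6,0,0.6],[43.0,-23.5,6.6,0,0.6],[43.0,-23.5,6.6,0,0.6],[43.0,-23.5,6.6,0,0.6],[43.0,-23.5,6.6,0,0.6],[43.0,-23.5,6.6,0,0.6]]])

```text
t: 1.7
eef_pos: [0.4415, -0.0471, 0.2167]
ee_rot: [0.0, -0.596, 0.803, -0.0]
ft_force: [2.0, -0.0, 0.4]
opening: 0.0687
```

```bash
python3 go.py 453.4 -167.1 200 73.1 453.4 -167.1 110 73.1
```

```text
t 1.7 pos [441.5 -47.1 216.7] yaw -106.9 tilt z [ 0.001  0.    -1.   ] open 68.7 F [ 2.  -0.   0.4] q [ 0.34  0.05 -0.6  -0.   -0.92  0.94]
[453.4, -167.1, 200.0, 73.1] -> shift cm [11.14 -4.62  1.66] spin 0.001 alt -3.141
[453.4, -167.1, 110.0, 73.1] -> shift cm [11.15 -4.62 10.66] spin 0.001 alt -3.141
```

Call:
carry_out(rows=[[[11.1,-4.6,1.7,0,0.6],[11.1,-4.6,1.7,0,0.6],[11.1,-4.6,1.7,0,0.6],[11.1,-4.6,1.7,0,0.6],[11.1,-4.6,10.0,0,0.6],[11.1,-4.6,10.0,0,0.6],[11.1,-4.6,10.0,0,0.6],[11.1,-4.6,10.0,0,0.6]]])

```text
t: 2.5
eef_pos: [0.4538, -0.1644, 0.1171]
ee_rot: [-0.001, -0.596, 0.803, 0.0]
ft_force: [0.4, -0.2, 0.1]
opening: 0.0686
```

```bash
python3 go.py 453.4 -167.1 85 73.1 453.4 -167.1 72 73.1
python3 - <<'E'
from station import cams
import cv2,numpy as np
a=cams.read_camera("top");b=cams.read_camera("side")
A=cv2.resize(a["pixels"][190:260,370:450,::-1],(480,420),interpolation=cv2.INTER_CUBIC)
B=cv2.resize(b["pixels"][220:290,320:373,::-1],(318,420),interpolation=cv2.INTER_CUBIC)
cv2.imwrite("pics/g1.png",np.hstack([A,B]))
E
```

```text
t 2.5 pos [ 453.8 -164.4  117.1] yaw -106.8 tilt z [-0.001 -0.    -1.   ] open 68.6 F [ 0.4 -0.2  0.1] q [ 0.06  0.26 -0.64  0.   -0.67  1.22]
[453.4, -167.1, 85.0, 73.1] -> shift cm [ 0.27 -0.04  3.21] spin 0.001 alt -3.140
[453.4, -167.1, 72.0, 73.1] -> shift cm [ 0.27 -0.05  4.51] spin 0.001 alt -3.140
```

View pics/g1.png

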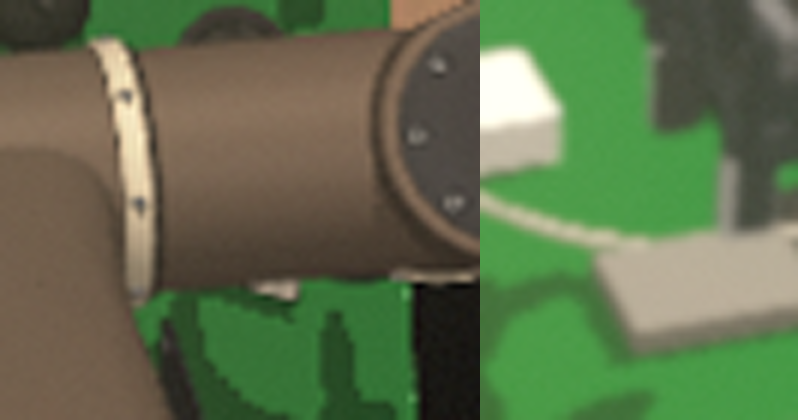

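The arm blocks the top view here. The side view shows the fingers over the board, so I'll descend.

```bash
python3 go.py 453.4 -167.1 78 73.1
```

```text
t 2.6 pos [ 454.9 -164.4  118.5] yaw -106.8 tilt z [ 0.002 -0.    -1.   ] open 68.3 F [-0.1 -0.1  1.1] q [ 0.06  0.26 -0.64  0.   -0.67  1.22]
[453.4, -167.1, 78.0, 73.1] -> shift cm [0.3  0.07 4.05] spin 0.001 alt -3.140
```

Call:
carry_out(rows=[[[0.3,0.05,2.0,0,0.6],[0.3,0.05,3.5,0,0.6],[0.3,0.05,3.9,0,0.6],[0.3,0.05,3.9,0,0.6]]])

```text
t: 3.0
eef_pos: [0.4529, -0.1673, 0.0787]
ee_rot: [0.0, -0.596, 0.803, -0.0]
ft_force: [-0.3, 0.4, -0.3]
opening: 0.0685
```

```bash
python3 go.py 453.4 -167.1 71 73.1
```

```text
t 3.0 pos [ 452.9 -167.3   78.7] yaw -106.9 tilt z [ 0.001 -0.    -1.   ] open 68.5 F [-0.3  0.4 -0.3] q [ 0.05  0.32 -0.67  0.   -0.57  1.22]
[453.4, -167.1, 71.0, 73.1] -> shift cm [-0.04 -0.04  0.77] spin 0.001 alt -3.141
```

Call:
carry_out(rows=[[[0,0,0.3,0,0.6],[0,0,0.6,0,0.6],[0,0,0.6,0,0.2],[0,0,0.6,0,0.1],[0,0,0.6,0,0.0],[0,0,0.6,0,0.0],[0,0,0.6,0,0.0],[0,0,0.6,0,0.0]]], newtons=30)

```text
t: 3.8
eef_pos: [0.4524, -0.1674, 0.0721]
ee_rot: [0.0, -0.596, 0.803, -0.0]
ft_force: [-1.7, 1.2, 5.2]
opening: 0.0531
```

```bash
python3 go.py 453.4 -167.1 71 73.1;python3 - <<'E'
from station import cams
import cv2,numpy as np
b=cams.read_camera("side")
cv2.imwrite("pics/g2.png",cv2.resize(b["pixels"][220:300,310:410,::-1],None,fx=7,fy=7,interpolation=cv2.INTER_CUBIC))
E
```

```text
t 3.8 pos [ 452.4 -167.4   72.1] yaw -106.9 tilt z [ 0. -0. -1.] open 53.1 F [-1.7  1.2  5.2] q [ 0.05  0.34 -0.68  0.   -0.55  1.22]
[453.4, -167.1, 71.0, 73.1] -> shift cm [-0.06 -0.08  0.11] spin 0.000 alt -3.141
```

View pics/g2.png

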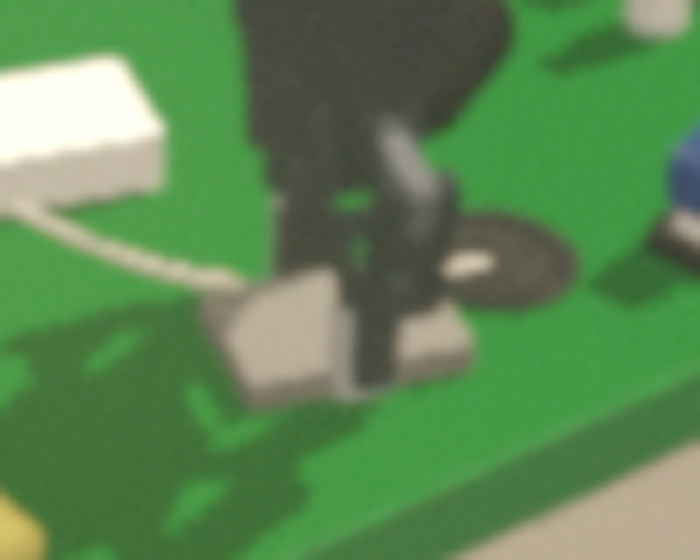

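The board is gripped across its 54 mm side, with an opening of 53 mm. I'll lift it.

Call:
carry_out(rows=[[[0,0,-2.0,0,0.0],[0,0,-5,0,0.0],[0,0,-9,0,0.0],[0,0,-11,0,0.0],[0,0,-11,0,0.0]]], newtons=50)

```text
t: 4.35
eef_pos: [0.4538, -0.1675, 0.1848]
ee_rot: [0.002, -0.596, 0.803, -0.002]
ft_force: [0.4, 0.5, -0.7]
opening: 0.0522
```

```bash
python3 go.py 395 200 190 7.2
```

```text
t 4.3 pos [ 453.8 -167.5  184.8] yaw -106.9 tilt z [ 0.006 -0.    -1.   ] open 52.2 F [ 0.4  0.5 -0.7] q [ 0.05  0.16 -0.57  0.   -0.84  1.22]
[395.0, 200.0, 190.0, 7.2] -> shift cm [-33.47  16.29  -0.56] spin 1.151 alt -1.991
```

Call:
carry_out(rows=[[[-33.5,16.3,-0.5,1.151,0],[-33.5,16.3,-0.5,1.151,0],[-33.5,16.3,-0.5,1.151,0],[-33.5,16.3,-0.5,1.151,0],[-33.5,16.3,-0.5,1.151,0],[-33.5,16.3,-0.5,1.151,0],[-33.5,16.3,-0.5,1.151,0],[-33.5,16.3,-0.5,1.151,0]]])

```text
t: 5.15
eef_pos: [0.4008, 0.1578, 0.1855]
ee_rot: [-0.0, -0.144, 0.99, -0.0]
ft_force: [0.1, 0.5, -1.1]
opening: 0.0525
```

```bash
python3 go.py 395 200 190 7.2
```

```text
t 5.2 pos [400.8 157.8 185.5] yaw -163.4 tilt z [-0.001 -0.001 -1.   ] open 52.5 F [ 0.1  0.5 -1.1] q [ 0.84  0.07 -0.67 -0.   -0.83 -0.55]
[395.0, 200.0, 190.0, 7.2] -> shift cm [-0.65  4.21 -0.45] spin 0.164 alt -2.978
```

Call:
carry_out(rows=[[[-0.65,4.2,0,0.164,0],[-0.65,4.2,0,0.164,0],[-0.65,4.2,0,0.164,0],[-0.65,4.2,2.0,0.164,0],[-0.65,4.2,3.0,0.164,0],[-0.65,4.2,3.0,0.164,0],[-0.65,4.2,3.0,0.164,0]]])

```text
t: 5.85
eef_pos: [0.396, 0.1978, 0.1561]
ee_rot: [-0.0, -0.065, 0.998, -0.0]
ft_force: [0.1, 0.2, -1.0]
opening: 0.0526
```

```bash
python3 go.py 395 200.3 110 7.2;python3 - <<'E'
from station import cams
import cv2,numpy as np
b=cams.read_camera("side");a=cams.read_camera("top")
np.savez("s1.npz",**b);np.savez("t1.npz",**a)
B=cv2.resize(b["pixels"][150:240,210:310,::-1],None,fx=5,fy=5,interpolation=cv2.INTER_CUBIC)
A=cv2.resize(a["pixels"][205:295,240:300,::-1],None,fx=5,fy=5,interpolation=cv2.INTER_CUBIC)
cv2.imwrite("pics/p1.png",np.hstack([B,A]))
E
```

```text
t 5.8 pos [396.  197.8 156.1] yaw -172.5 tilt z [-0.001 -0.001 -1.   ] open 52.6 F [ 0.1  0.2 -1. ] q [ 0.91  0.14 -0.68  0.   -0.75 -0.78]
[395.0, 200.3, 110.0, 7.2] -> shift cm [0.06 0.26 4.61] spin 0.005 alt -3.137
```

View pics/p1.png

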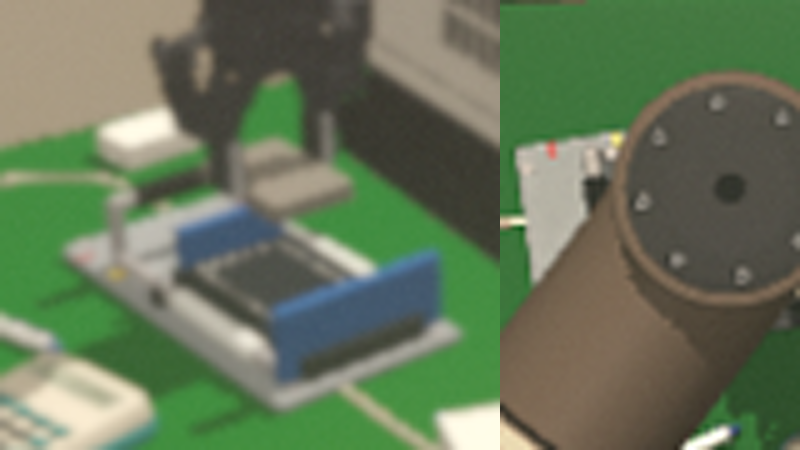

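Call:
carry_out(rows=[[[0.08,0.32,1.5,0.005,0],[0.08,0.32,3.0,0.005,0],[0.08,0.32,4.5,0.005,0],[0.08,0.32,5.0,0.005,0],[0.08,0.32,5.0,0.005,0],[0.08,0.32,5.0,0.005,0]]])

```text
t: 6.55
eef_pos: [0.395, 0.2019, 0.1068]
ee_rot: [0.0, -0.063, 0.998, 0.0]
ft_force: [0.4, 0.2, 0.3]
opening: 0.0525
```

```bash
python3 go.py 395 201 97 7.2;python3 - <<'E'
from station import cams
import cv2,numpy as np
b=cams.read_camera("side")
np.savez("s2.npz",**b)
cv2.imwrite("pics/p2.png",cv2.resize(b["pixels"][165:235,220:310,::-1],None,fx=8,fy=8,interpolation=cv2.INTER_CUBIC))
E
```

```text
t 6.5 pos [395.  201.9 106.8] yaw -172.8 tilt z [ 0.001  0.001 -1.   ] open 52.5 F [0.4 0.2 0.3] q [ 0.92  0.22 -0.73  0.   -0.62 -0.79]
[395.0, 201.0, 97.0, 7.2] -> shift cm [ 0.01 -0.09  0.98] spin 0.000 alt -3.142
```

View pics/p2.png

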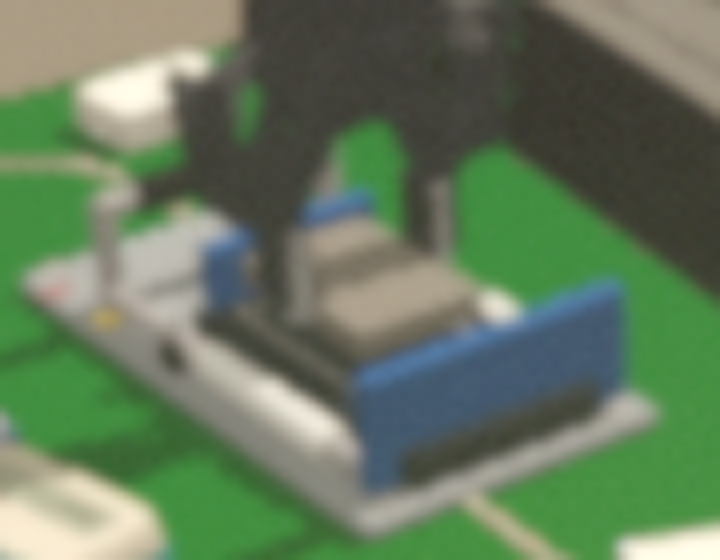

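The side view shows the board over the bed, between the fence and the jaw. I'll lower it the last centimetre.

Call:
carry_out(rows=[[[0,-0.09,0.5,0,0],[0,-0.09,0.9,0,0],[0,-0.09,1.0,0,0],[0,-0.09,1.0,0,0],[0,-0.09,1.0,0,0]]])

```text
t: 7.1
eef_pos: [0.3947, 0.2007, 0.0963]
ee_rot: [-0.0, -0.063, 0.998, -0.0]
ft_force: [-2.2, -1.5, 4.7]
opening: 0.0524
```

```bash
python3 go.py 395 201 96 7.2
```

```text
t 7.1 pos [394.7 200.7  96.3] yaw -172.8 tilt z [-0. -0. -1.] open 52.4 F [-2.2 -1.5  4.7] q [ 0.92  0.24 -0.75  0.   -0.59 -0.79]
[395.0, 201.0, 96.0, 7.2] -> shift cm [-0.03  0.03  0.03] spin 0.000 alt -3.142
```

Call:
carry_out(rows=[[[0,0,0,0,0.4],[0,0,-0.1,0,0.5],[0,0,-0.1,0,0.5],[0,0,-1.5,0,0.5],[0,0,-5.0,0,0.5],[0,0,-9.0,0,0.6],[0,0,-10.0,0,0.6],[0,0,-10.0,0,0.6]]])

```text
t: 7.9
eef_pos: [0.3954, 0.2015, 0.198]
ee_rot: [0.002, -0.063, 0.998, 0.002]
ft_force: [-0.0, 0.3, 0.1]
opening: 0.0682
```

```bash
python3 go.py 428 -100 190 74.4 428.2 -18.8 190 74.4
```

```text
t 7.9 pos [395.4 201.5 198. ] yaw -172.8 tilt z [ 0.003  0.003 -1.   ] open 68.2 F [-0.   0.3  0.1] q [ 0.92  0.08 -0.63  0.   -0.86 -0.79]
[428.0, -100.0, 190.0, 74.4] -> shift cm [  0.55 -30.33   0.7 ] spin -1.173 alt 1.969
[428.2, -18.8, 190.0, 74.4] -> shift cm [ -0.49 -22.27   0.73] spin -1.173 alt 1.969
```

Call:
carry_out(rows=[[[0.5,-30.3,0.5,-1.173,0.6],[0.5,-30.3,0.5,-1.173,0.6],[0.5,-30.3,0.5,-1.173,0.6],[0.5,-30.3,0.5,-1.173,0.6],[0.5,-30.3,0.5,-1.173,0.6],[0.5,-30.3,0.5,-1.173,0.6],[0.5,-30.3,0.5,-1.173,0.6],[0.5,-30.3,0.5,-1.173,0.6]]])

```text
t: 8.7
eef_pos: [0.4269, -0.1032, 0.1896]
ee_rot: [-0.001, -0.544, 0.839, 0.001]
ft_force: [0.4, 1.3, -0.6]
opening: 0.0684
```

```bash
python3 go.py 428.2 -18.8 190 74.4;python3 - <<'E'
from station import cams
from h import *
a=cams.read_camera("top");np.savez("t3.npz",**a)
p=a["pixels"]
A=cv2.resize(p[215:285,240:330,::-1],None,fx=8,fy=8,interpolation=cv2.INTER_CUBIC)
cv2.imwrite("pics/p3.png",A)
cv2.imwrite("pics/p3full.png",p[:,:,::-1])
E
```

```text
t 8.7 pos [ 426.9 -103.2  189.6] yaw -114.1 tilt z [-0.003 -0.    -1.   ] open 68.4 F [ 0.4  1.3 -0.6] q [ 0.21  0.08 -0.64 -0.   -0.85  0.94]
[428.2, -18.8, 190.0, 74.4] -> shift cm [-7.76  3.33 -0.04] spin -0.148 alt 2.994
```

View pics/p3.png

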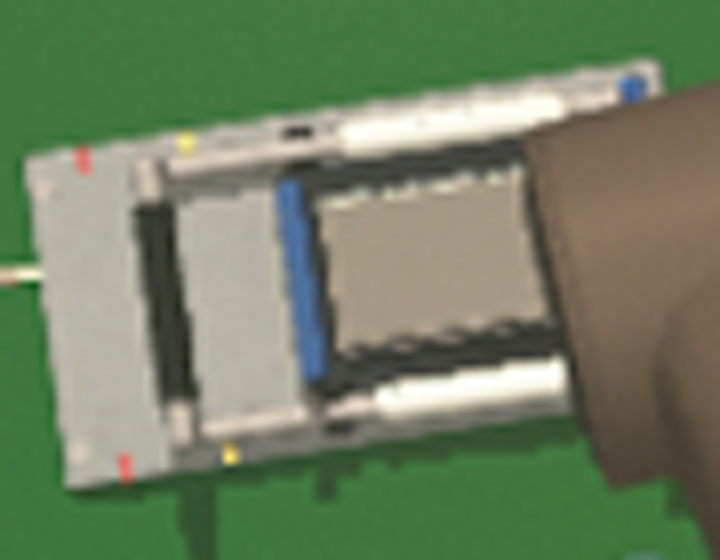

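View pics/p3full.png

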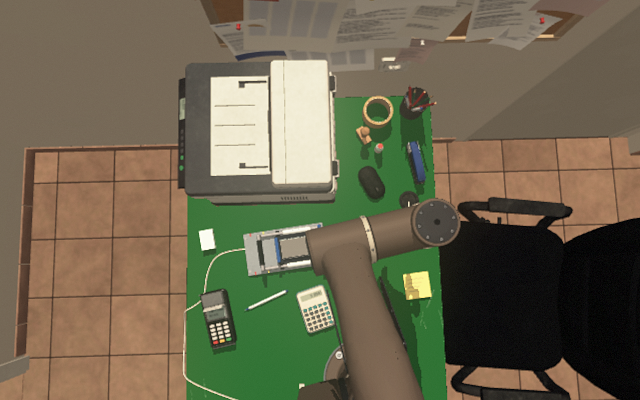

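Run:
```python
from h import *
c=dict(np.load("t3.npz"));hsv=cv2.cvtColor(c["pixels"],cv2.COLOR_RGB2HSV);S,V=hsv[...,1].astype(int),hsv[...,2].astype(int)
m=np.zeros((400,640),np.uint8);cv2.fillConvexPoly(m,np.array([[281,240],[304,234],[309,260],[282,261]]),1)
k=(m>0)&(V>120)&(V<185)&(S>30)
rect(c,cv2.morphologyEx(k.astype(np.uint8),cv2.MORPH_OPEN,np.ones((5,5))),.036,"board")
print(c["pixels"][247,295],hsv[247,295])
```

```text
board px [293.5 247.6] c mm 393.5 202.0 size 77.0 51.8 long-axis deg -82.8 n 441
[165 153 133] [ 19  49 165]
```

Call:
carry_out(rows=[[[-7.8,3.3,0,-0.148,0.6],[-7.8,3.3,0,-0.148,0.6],[-7.8,3.3,0,-0.148,0.6],[-7.8,3.3,3,-0.148,0.6],[-7.8,3.3,6,-0.148,0.6],[-7.8,3.3,6,-0.148,0.6]]])

```text
t: 9.35
eef_pos: [0.4269, -0.0166, 0.1277]
ee_rot: [-0.004, -0.603, 0.798, 0.001]
ft_force: [0.8, 0.5, 1.2]
opening: 0.0682
```

```bash
python3 go.py 428 -19 80 74.4;python3 - <<'E'
from station import cams
import cv2,numpy as np
b=cams.read_camera("side")
cv2.imwrite("pics/p4.png",cv2.resize(b["pixels"][180:270,270:370,::-1],None,fx=6,fy=6,interpolation=cv2.INTER_CUBIC))
E
```

```text
t 9.3 pos [426.9 -16.6 127.7] yaw -105.8 tilt z [-0.007 -0.003 -1.   ] open 68.2 F [0.8 0.5 1.2] q [ 0.43  0.16 -0.74 -0.   -0.68  0.87]
[428.0, -19.0, 80.0, 74.4] -> shift cm [ 0.18 -0.2   4.77] spin -0.004 alt 3.137
```

View pics/p4.png

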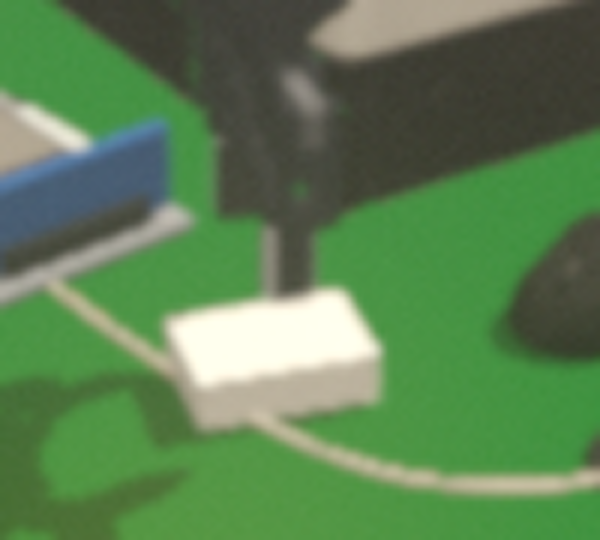

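Call:
carry_out(rows=[[[0.15,-0.2,2,0,0.6],[0.15,-0.2,4.0,0,0.6],[0.15,-0.2,4.8,0,0.6],[0.15,-0.2,4.8,0,0.6]]])

```text
t: 9.8
eef_pos: [0.431, -0.018, 0.0831]
ee_rot: [-0.001, -0.604, 0.797, 0.0]
ft_force: [-0.2, 0.0, -0.5]
opening: 0.0682
```

```bash
python3 go.py 428 -19 80 74.4
```

```text
t 9.8 pos [431.  -18.   83.1] yaw -105.8 tilt z [-0.001 -0.001 -1.   ] open 68.2 F [-0.2  0.  -0.5] q [ 0.42  0.25 -0.78  0.   -0.54  0.88]
[428.0, -19.0, 80.0, 74.4] -> shift cm [0.18 0.26 0.31] spin -0.003 alt 3.139
```

Call:
carry_out(rows=[[[0.15,0.25,0.3,0,0.6],[0.15,0.25,0.3,0,0.6],[0.15,0.25,0.3,0,0.2],[0.15,0.25,0.3,0,0.1],[0.15,0.25,0.3,0,0],[0.15,0.25,0.3,0,0],[0.15,0.25,0.3,0,0],[0.15,0.25,0.3,0,0]]], newtons=40)

```text
t: 10.6
eef_pos: [0.4287, -0.0185, 0.0811]
ee_rot: [0.001, -0.604, 0.797, -0.0]
ft_force: [-1.4, 0.1, 6.3]
opening: 0.0531
```

```bash
python3 go.py 428 -19 80 74.4
```

```text
t 10.6 pos [428.7 -18.5  81.1] yaw -105.7 tilt z [ 0.001  0.    -1.   ] open 53.1 F [-1.4  0.1  6.3] q [ 0.42  0.25 -0.79  0.   -0.53  0.88]
[428.0, -19.0, 80.0, 74.4] -> shift cm [0.07 0.05 0.11] spin -0.002 alt 3.140
```

Call:
carry_out(rows=[[[0,0,-2.0,0,0.0],[0,0,-5,0,0.0],[0,0,-9,0,0.0],[0,0,-11,0,0.0],[0,0,-11,0,0.0]]], newtons=60)

```text
t: 11.1
eef_pos: [0.4299, -0.018, 0.1936]
ee_rot: [0.003, -0.604, 0.797, -0.001]
ft_force: [-0.4, 0.1, -2.1]
opening: 0.0526
```

```bash
python3 go.py 394.6 200 195 7.2
```

```text
t 11.1 pos [429.9 -18.  193.6] yaw -105.7 tilt z [ 0.006  0.002 -1.   ] open 52.6 F [-0.4  0.1 -2.1] q [ 0.42  0.06 -0.66  0.   -0.85  0.88]
[394.6, 200.0, 195.0, 7.2] -> shift cm [-20.04   9.29  -0.12] spin 1.171 alt -1.970
```

Call:
carry_out(rows=[[[-20,9.3,0,1.171,0],[-20,9.3,0,1.171,0],[-20,9.3,0,1.171,0],[-20,9.3,0,1.171,0],[-20,9.3,0,1.171,0],[-20,9.3,0,1.171,0],[-20,9.3,0,1.171,0],[-20,9.3,0,1.171,0]]])

```text
t: 11.9
eef_pos: [0.3924, 0.1996, 0.1894]
ee_rot: [-0.001, -0.108, 0.994, -0.0]
ft_force: [-0.1, -0.3, -2.1]
opening: 0.0525
```

```bash
python3 go.py 394.6 200 135 7.2
```

```text
t 11.9 pos [392.4 199.6 189.4] yaw -167.6 tilt z [-0.001 -0.001 -1.   ] open 52.5 F [-0.1 -0.3 -2.1] q [ 0.92  0.08 -0.64 -0.   -0.85 -0.7 ]
[394.6, 200.0, 135.0, 7.2] -> shift cm [-0.24 -0.    5.44] spin 0.091 alt -3.050
```

Call:
carry_out(rows=[[[-0.2,0,0,0.091,0],[-0.2,0,2,0.091,0],[-0.2,0,4,0.091,0],[-0.2,0,5.2,0.091,0],[-0.2,0,5.2,0.091,0],[-0.2,0,5.2,0.091,0]]])

```text
t: 12.5
eef_pos: [0.3949, 0.1994, 0.138]
ee_rot: [-0.0, -0.065, 0.998, -0.0]
ft_force: [-0.1, 0.6, -1.5]
opening: 0.0522
```

```bash
python3 go.py 394.6 200 117 7.2;python3 - <<'E'
from station import cams
import cv2,numpy as np
b=cams.read_camera("side")
np.savez("s5.npz",**b)
cv2.imwrite("pics/p5.png",cv2.resize(b["pixels"][155:235,220:310,::-1],None,fx=7,fy=7,interpolation=cv2.INTER_CUBIC))
E
```

```text
t 12.5 pos [394.9 199.4 138. ] yaw -172.5 tilt z [-0.001 -0.001 -1.   ] open 52.2 F [-0.1  0.6 -1.5] q [ 0.92  0.17 -0.7   0.   -0.7  -0.79]
[394.6, 200.0, 117.0, 7.2] -> shift cm [0.02 0.07 2.1 ] spin 0.005 alt -3.136
```

View pics/p5.png

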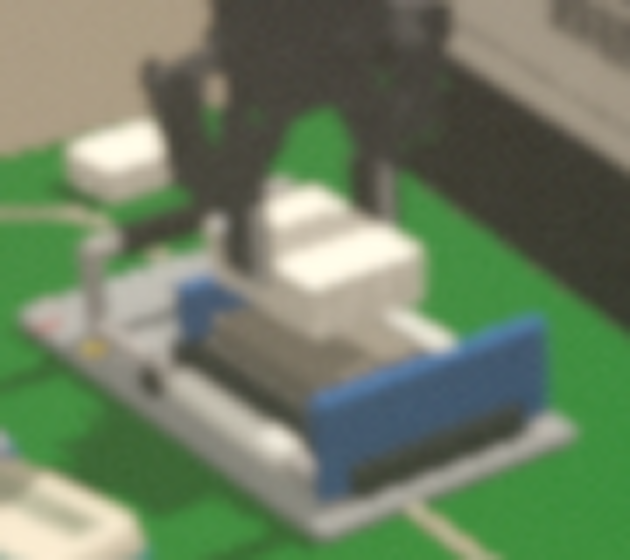

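The block is over the board and square with it. I'll lower it.

Call:
carry_out(rows=[[[0,0.07,0.8,0.005,0],[0,0.07,1.6,0.005,0],[0,0.07,1.9,0.005,0],[0,0.07,2.0,0.005,0],[0,0.07,2.0,0.005,0],[0,0.07,2.05,0.005,0],[0,0.07,2.05,0.005,0]]])

```text
t: 13.25
eef_pos: [0.395, 0.2004, 0.1178]
ee_rot: [0.0, -0.063, 0.998, 0.0]
ft_force: [-0.5, -0.8, -0.7]
opening: 0.0523
```

```bash
python3 go.py 394.6 200 117 7.2
```

```text
t 13.2 pos [395.  200.4 117.8] yaw -172.8 tilt z [ 0.  0. -1.] open 52.3 F [-0.5 -0.8 -0.7] q [ 0.92  0.2  -0.72  0.   -0.65 -0.79]
[394.6, 200.0, 117.0, 7.2] -> shift cm [ 0.04 -0.03  0.08] spin 0.000 alt -3.141
```

Call:
carry_out(rows=[[[0,0,0.08,0,0],[0,0,0.15,0,0],[0,0,0.15,0,0],[0,0,0.15,0,0]]])

```text
t: 13.65
eef_pos: [0.395, 0.2004, 0.1172]
ee_rot: [0.0, -0.063, 0.998, 0.0]
ft_force: [-4.6, -0.2, 15.3]
opening: 0.0524
```

```bash
python3 go.py 394.6 200 117 7.2
```

```text
t 13.7 pos [395.  200.4 117.2] yaw -172.8 tilt z [ 0.001  0.    -1.   ] open 52.4 F [-4.6 -0.2 15.3] q [ 0.92  0.2  -0.72  0.   -0.64 -0.79]
[394.6, 200.0, 117.0, 7.2] -> shift cm [ 0.05 -0.04  0.02] spin 0.000 alt -3.141
```

Contact is clear at 15 N. I'll ease up 1 mm, open and rise.

Call:
carry_out(rows=[[[0,0,-0.1,0,0],[0,0,-0.1,0,0.4],[0,0,-0.1,0,0.5],[0,0,-0.1,0,0.5],[0,0,-1.5,0,0.5],[0,0,-5,0,0.5],[0,0,-8,0,0.5],[0,0,-8,0,0.5]]])

```text
t: 14.45
eef_pos: [0.3964, 0.2017, 0.1998]
ee_rot: [0.003, -0.063, 0.998, 0.002]
ft_force: [-0.3, -0.0, -0.3]
opening: 0.0641
```

```bash
python3 go.py 440 -150 195 -82.8
```

```text
t 14.4 pos [396.4 201.7 199.8] yaw -172.7 tilt z [ 0.005  0.005 -1.   ] open 64.1 F [-0.3 -0.  -0.3] q [ 0.92  0.07 -0.63  0.   -0.86 -0.79]
[440.0, -150.0, 195.0, -82.8] -> shift cm [  0.12 -35.44   0.33] spin -1.570 alt 1.572
```

Call:
carry_out(rows=[[[0,-35.4,0,-1.57,0.2],[0,-35.4,0,-1.57,0.2],[0,-35.4,0,-1.57,0.2],[0,-35.4,0,-1.57,0.2],[0,-35.4,0,-1.57,0.2],[0,-35.4,0,-1.57,0.2],[0,-35.4,0,-1.57,0.2],[0,-35.4,0,-1.57,0.2]]])

```text
t: 15.25
eef_pos: [0.4372, -0.1292, 0.1959]
ee_rot: [-0.0, -0.533, 0.846, 0.0]
ft_force: [1.2, 0.0, 0.2]
opening: 0.0516
```

```bash
python3 - <<'E'
from station import cams
from h import *
a=cams.read_camera("top");b=cams.read_camera("side");np.savez("t6.npz",**a);np.savez("s6.npz",**b)
A=cv2.resize(a["pixels"][220:280,240:330,::-1],(540,360),interpolation=cv2.INTER_CUBIC)
B=cv2.resize(b["pixels"][170:230,220:310,::-1],(360,240),interpolation=cv2.INTER_CUBIC)
B=cv2.resize(b["pixels"][170:230,222:302,::-1],(480,360),interpolation=cv2.INTER_CUBIC)
o=np.zeros((600,800,3),np.uint8);o=np.hstack([A,B]);o=cv2.resize(o,(800,int(800*360/1020)));cv2.imwrite("pics/p6.png",o)
c=a;W=cloud(c);hsv=cv2.cvtColor(c["pixels"],cv2.COLOR_RGB2HSV);S,V=hsv[...,1].astype(int),hsv[...,2].astype(int)
m=np.zeros((400,640),np.uint8);m[228:266,278:318]=1
k=(m>0)&(V>180)&(S<60)&(W[...,2]>.045)&(W[...,2]<.075)
rect(c,k,.060,"paper");print(np.median(W[...,2][k]))
E
python3 go.py 382 300 195 -82.8
```

```text
paper px [293.  247.1] c mm 394.4 202.8 size 79.5 53.6 long-axis deg -82.7 n 494
0.060044155094021175
t 15.3 pos [ 437.1 -131.   195.5] yaw -115.8 tilt z [-0.001 -0.    -1.   ] open 51.6 F [-0.5  0.7 -1. ] q [ 0.14  0.1  -0.6   0.   -0.87  0.98]
[382.0, 300.0, 195.0, -82.8] -> shift cm [-3.641e+01  2.373e+01  3.000e-02] spin -0.576 alt 2.565
```

View pics/p6.png

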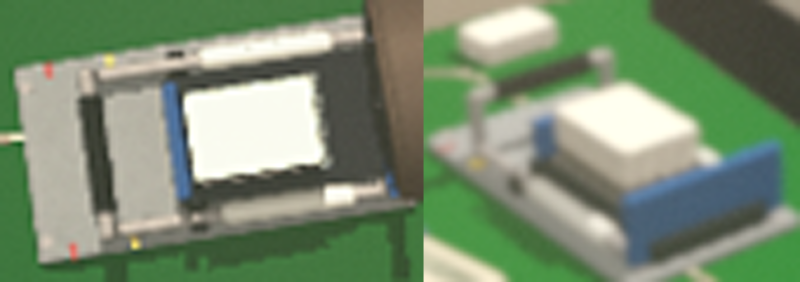

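The stack is good: the paper top is at z = 60 mm, 79.5 x 53.6 mm, at -82.7°, and flush over the board. The clamp is still at rest. Next is the handle at about (382, 299.5).

Call:
carry_out(rows=[[[-36.4,23.7,0,-0.576,-0.15],[-36.4,23.7,0,-0.576,-0.15],[-36.4,23.7,0,-0.576,-0.15],[-36.4,23.7,0,-0.576,-0.15],[-36.4,23.7,0,-0.576,-0.15],[-36.4,23.7,0,-0.576,-0.15],[-36.4,23.7,0,-0.576,-0.15],[-36.4,23.7,0,-0.576,-0.15]]])

```text
t: 16.15
eef_pos: [0.3863, 0.2716, 0.196]
ee_rot: [-0.0, 0.749, -0.662, -0.0]
ft_force: [0.4, 0.1, 0.8]
opening: 0.0362
```

```bash
python3 go.py 382 299.5 150 -82.8
```

```text
t 16.1 pos [386.3 271.6 196. ] yaw -82.9 tilt z [-0.  0. -1.] open 36.2 F [0.4 0.1 0.8] q [ 1.03  0.13 -0.57 -0.   -0.87  0.66]
[382.0, 299.5, 150.0, -82.8] -> shift cm [-2.82  0.08  4.6 ] spin -0.002 alt 3.139
```

Call:
carry_out(rows=[[[-2.8,0.1,0,0,-0.15],[-2.8,0.1,2,0,-0.15],[-2.8,0.1,4,0,-0.15],[-2.8,0.1,4.5,0,-0.15],[-2.8,0.1,4.5,0,-0.15],[-2.8,0.1,4.5,0,-0.15]]])

```text
t: 16.75
eef_pos: [0.3833, 0.2972, 0.1518]
ee_rot: [-0.0, 0.749, -0.662, 0.0]
ft_force: [0.5, -0.2, 0.7]
opening: 0.0363
```

```bash
python3 go.py 382 299.5 106 -82.8;python3 - <<'E'
from station import cams
import cv2,numpy as np
b=cams.read_camera("side")
cv2.imwrite("pics/p7.png",cv2.resize(b["pixels"][140:230,200:310,::-1],None,fx=6,fy=6,interpolation=cv2.INTER_CUBIC))
E
```

```text
t 16.8 pos [383.3 297.2 151.8] yaw -82.9 tilt z [ 0.  0. -1.] open 36.3 F [ 0.5 -0.2  0.7] q [ 1.07  0.21 -0.6   0.   -0.76  0.63]
[382.0, 299.5, 106.0, -82.8] -> shift cm [-0.24  0.1   4.58] spin -0.002 alt 3.139
```

View pics/p7.png

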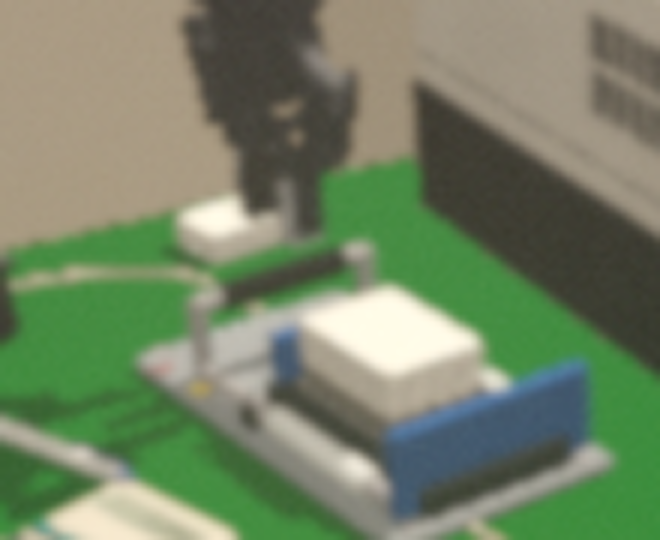

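The fingers are above the handle bar. I'll descend in steps and watch the force.

Call:
carry_out(rows=[[[-0.24,0.1,1.5,0,-0.15],[-0.24,0.1,3.0,0,-0.15],[-0.24,0.1,4.2,0,-0.15],[-0.24,0.1,4.7,0,-0.15],[-0.24,0.1,4.7,0,-0.15]]])

```text
t: 17.3
eef_pos: [0.3819, 0.2992, 0.1044]
ee_rot: [0.0, 0.749, -0.662, 0.0]
ft_force: [-0.3, 0.6, -0.0]
opening: 0.0363
```

```bash
python3 go.py 382 299.5 105 -82.8
```

```text
t 17.3 pos [381.9 299.2 104.4] yaw -82.9 tilt z [-0. -0. -1.] open 36.3 F [-0.3  0.6 -0. ] q [ 1.07  0.28 -0.65  0.   -0.64  0.62]
[382.0, 299.5, 105.0, -82.8] -> shift cm [-0.03 -0.01 -0.06] spin -0.002 alt 3.139
```

Call:
carry_out(rows=[[[0,0,0,0,-0.5],[0,0,0,0,-0.7],[0,0,0,0,-0.9],[0,0,0,0,-0.9],[0,0,0,0,-0.9],[0,0,0,0,-0.9],[0,0,0,0,-0.9]]], newtons=90)

```text
t: 18.0
eef_pos: [0.3822, 0.2991, 0.1053]
ee_rot: [-0.0, 0.75, -0.662, 0.0]
ft_force: [0.7, -3.5, 6.1]
opening: 0.0122
```

```bash
python3 go.py 377 339.2 104.4 -82.8
```

```text
t 18.0 pos [382.2 299.1 105.3] yaw -82.9 tilt z [ 0.001  0.    -1.   ] open 12.2 F [ 0.7 -3.5  6.1] q [ 1.07  0.28 -0.65  0.   -0.64  0.62]
[377.0, 339.2, 104.4, -82.8] -> shift cm [-4.05  0.02  0.09] spin -0.002 alt 3.140
```

Call:
carry_out(rows=[[[-0.4,0,0,0,-0.9],[-0.9,0,0,0,-0.9],[-1.4,0,0,0,-0.9],[-1.9,0,0,0,-0.9],[-2.4,0,0,0,-0.9],[-2.8,0,0,0,-0.9],[-3.0,0,0,0,-0.9],[-3.0,0,0,0,-0.9]]])

```text
t: 18.8
eef_pos: [0.3786, 0.3276, 0.1052]
ee_rot: [0.001, 0.75, -0.662, 0.001]
ft_force: [5.6, -9.5, 8.3]
opening: 0.0126
```

```bash
python3 go.py 377.2 338.8 105.3 -82.8;python3 - <<'E'
from station import cams
import cv2,numpy as np
b=cams.read_camera("side")
cv2.imwrite("pics/p8.png",cv2.resize(b["pixels"][140:230,200:310,::-1],None,fx=6,fy=6,interpolation=cv2.INTER_CUBIC))
E
```

```text
t 18.8 pos [378.6 327.6 105.2] yaw -82.9 tilt z [ 0.    -0.002 -1.   ] open 12.6 F [ 5.6 -9.5  8.3] q [ 1.11  0.3  -0.61  0.   -0.66  0.59]
[377.2, 338.8, 105.3, -82.8] -> shift cm [-1.13 -0.   -0.01] spin -0.002 alt 3.140
```

View pics/p8.png

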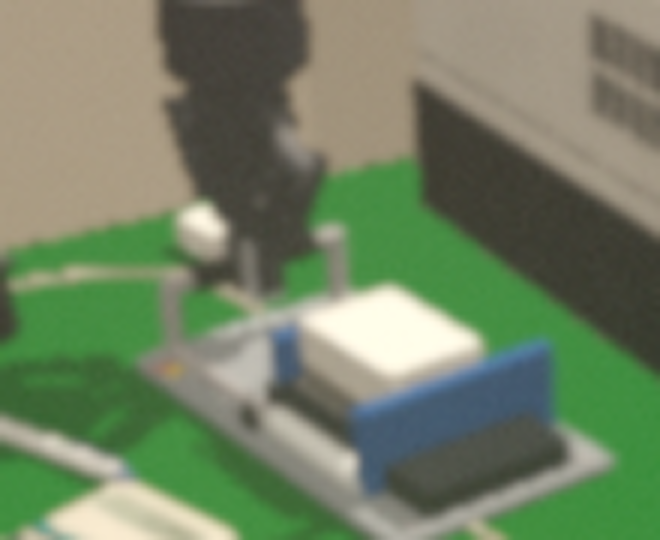

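The clamp has moved about 29 mm, and the yellow pointer is just short of the red line. I'll pull further, more slowly.

Call:
carry_out(rows=[[[-0.3,0,0,0,-0.9],[-0.5,0,0,0,-0.9],[-0.7,0,0,0,-0.9],[-0.9,0,0,0,-0.9],[-1.0,0,0,0,-0.9],[-1.0,0,0,0,-0.9],[-1.0,0,0,0,-0.9]]])

```text
t: 19.55
eef_pos: [0.3774, 0.3368, 0.1052]
ee_rot: [0.001, 0.749, -0.662, 0.001]
ft_force: [6.1, -10.7, 10.0]
opening: 0.0124
```

```bash
python3 go.py 377.2 338.8 105.3 -82.8;python3 - <<'E'
from station import cams
from h import *
b=cams.read_camera("side");a=cams.read_camera("top");np.savez("t9.npz",**a);np.savez("s9.npz",**b)
B=cv2.resize(b["pixels"][165:230,215:310,::-1],None,fx=5,fy=5,interpolation=cv2.INTER_CUBIC)
A=cv2.resize(a["pixels"][220:285,240:300,::-1],None,fx=5,fy=5,interpolation=cv2.INTER_CUBIC)
cv2.imwrite("pics/p9.png",np.hstack([B,A]))
E
```

```text
t 19.6 pos [377.4 336.8 105.2] yaw -82.9 tilt z [ 0.    -0.003 -1.   ] open 12.4 F [  6.1 -10.7  10. ] q [ 1.12  0.31 -0.6   0.   -0.66  0.57]
[377.2, 338.8, 105.3, -82.8] -> shift cm [-0.2  -0.   -0.01] spin -0.002 alt 3.140
```

View pics/p9.png

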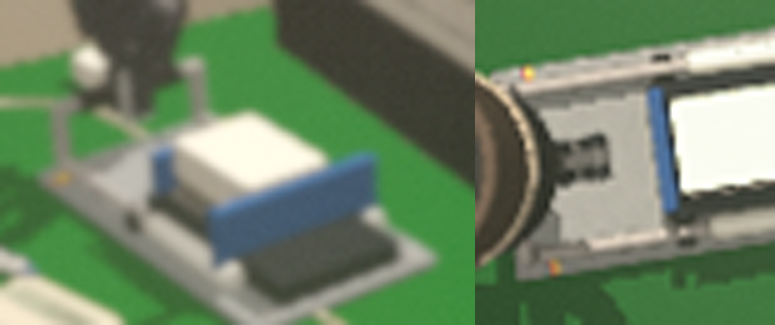

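Both pointers are just short of the lines, with a red edge still showing on the left of each. I'll go 2 mm more.

Call:
carry_out(rows=[[[-0.1,0,0,0,-0.9],[-0.2,0,0,0,-0.9],[-0.2,0,0,0,-0.9],[-0.2,0,0,0,-0.9],[-0.2,0,0,0,-0.9]]])

```text
t: 20.15
eef_pos: [0.3772, 0.3386, 0.1052]
ee_rot: [0.001, 0.749, -0.662, 0.001]
ft_force: [7.0, -12.5, 11.2]
opening: 0.0124
```

```bash
python3 go.py 377.2 338.8 105.3 -82.8;python3 - <<'E'
from station import cams
from h import *
b=cams.read_camera("side");a=cams.read_camera("top");np.savez("t10.npz",**a);np.savez("s10.npz",**b)
A=cv2.resize(a["pixels"][220:285,240:330,::-1],None,fx=8,fy=8,interpolation=cv2.INTER_CUBIC)
cv2.imwrite("pics/p10.png",A)
X=np.array([np.sin(np.deg2rad(7.2)),-np.cos(np.deg2rad(7.2))]);C=np.array([395,200.4])
for nm in("t0" if 0 else "top0","t9","t10"):
    c=dict(np.load(nm+".npz"));h=cv2.cvtColor(c["pixels"],cv2.COLOR_RGB2HSV);H,S,V=[h[...,i].astype(int) for i in range(3)]
    bl=(H>100)&(H<125)&(S>110);bl[:,:298]=0;bl[:225]=0;bl[275:]=0;bl[:,332:]=0
    v,u=np.nonzero(bl);w=ray(c,np.c_[u,v],.057)[:,:2]*1000;print(nm,"jaw px",len(u),"x mean %.1f"%((w-C)@X).mean())
    wh=(S<60)&(V>180);wh[:236]=0;wh[258:]=0;wh[:,:272]=0;wh[:,312:]=0
    if nm!="top0":
        rect(c,wh,.060,"paper")
c=a;p=a["pixels"].astype(int)
for y in(57,-57):
    P=C+y*np.array([np.cos(np.deg2rad(7.2)),np.sin(np.deg2rad(7.2))])-129*X
    print("expected red",np.round(proj(c,[P[0]/1000,P[1]/1000,.008]),1))
for (u0,v0) in((250,234),(255,273)): print(p[v0-2:v0+3,u0-3:u0+6,:].tolist())
E
```

```text
t 20.1 pos [377.2 338.6 105.2] yaw -82.9 tilt z [ 0.    -0.004 -1.   ] open 12.4 F [  7.  -12.5  11.2] q [ 1.12  0.31 -0.6   0.   -0.66  0.57]
[377.2, 338.8, 105.3, -82.8] -> shift cm [-0.02 -0.01 -0.01] spin -0.002 alt 3.140
top0 jaw px 98 x mean 81.1
t9 jaw px 77 x mean 44.0
paper px [293.4 246.7] c mm 395.3 201.8 size 81.6 55.4 long-axis deg -82.8 n 523
t10 jaw px 75 x mean 42.4
paper px [292.9 246.8] c mm 395.0 203.5 size 81.6 55.4 long-axis deg -82.8 n 522
expected red [250.1 235. ]
expected red [255.2 272.3]
[[[58, 116, 59], [58, 116, 58], [57, 112, 58], [72, 110, 61], [76, 119, 71], [79, 126, 76], [93, 131, 86], [119, 142, 109], [123, 144, 113]], [[119, 142, 109], [127, 146, 117], [143, 153, 100], [166, 157, 93], [148, 153, 118], [142, 157, 132], [160, 170, 147], [187, 184, 170], [191, 185, 173]], [[188, 184, 170], [198, 192, 182], [231, 222, 154], [237, 228, 129], [205, 196, 159], [187, 182, 172], [186, 183, 170], [178, 174, 160], [174, 170, 157]], [[186, 182, 169], [178, 175, 165], [207, 198, 148], [221, 206, 115], [198, 189, 150], [189, 182, 170], [192, 185, 171], [185, 177
[... 218 characters left out ...]
139, 131, 115], [135, 126, 108], [125, 118, 107], [121, 116, 105], [123, 117, 107], [125, 119, 108], [122, 117, 107]], [[109, 104, 95], [118, 114, 104], [136, 125, 99], [157, 138, 90], [126, 117, 94], [108, 107, 99], [114, 114, 105], [119, 118, 109], [119, 118, 109]], [[115, 115, 106], [122, 121, 114], [130, 126, 107], [192, 162, 89], [157, 140, 102], [120, 118, 111], [120, 118, 110], [119, 116, 108], [115, 116, 106]], [[124, 121, 113], [118, 117, 109], [110, 114, 104], [175, 147, 86], [144, 128, 92], [103, 107, 97], [103, 106, 93], [101, 105, 92], [86, 97, 78]], [[105, 107, 95], [90, 100, 81], [69, 90, 66], [77, 76, 50], [66, 76, 52], [50, 78, 48], [49, 82, 47], [48, 82, 45], [51, 82, 46]]]
```

View pics/p10.png

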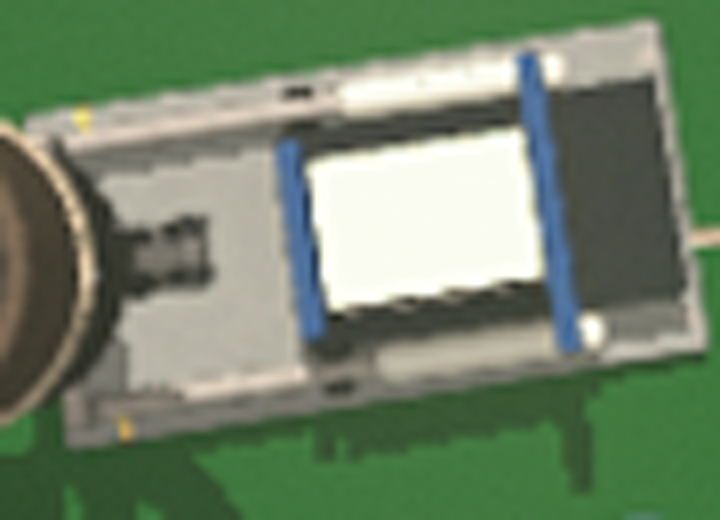

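```bash
python3 - <<'E'
from h import *
X=np.array([np.sin(np.deg2rad(7.2)),-np.cos(np.deg2rad(7.2))]);C=np.array([395,200.4])
def cen(nm,f,box,z):
    c=dict(np.load(nm+".npz"));p=c["pixels"].astype(float);u0,u1,v0,v1=box
    q=f(p[v0:v1,u0:u1]);q=np.clip(q-q.max()*.25,0,None);v,u=np.mgrid[v0:v1,u0:u1]
    uv=[(q*u).sum()/q.sum(),(q*v).sum()/q.sum()];return np.round(uv,2),((ray(c,uv,z)[0,:2]*1000-C)@X).round(1)
red=lambda p:p[...,0]-p[...,1]
yel=lambda p:np.minimum(p[...,0],p[...,1])-p[...,2]-0*p[...,0]
for b in((246,255,232,238),(251,260,269,275)):
    print("red",cen("top0",red,b,.008),"yel",cen("t10",lambda p:np.where(p[...,0]>p[...,1],yel(p),0),b,.010))
for b in((259,268,230,236),(264,273,268,274)): print("yel rest",cen("top0",lambda p:np.where(p[...,0]>p[...,1],yel(p),0),b,.010))
E
python3 go.py 377.2 338.8 105.3 -82.8
```

```text
red (array([249.83, 234.65]), np.float64(-129.7)) yel (array([249.89, 234.43]), np.float64(-129.2))
red (array([255.17, 272.93]), np.float64(-129.3)) yel (array([255.19, 273.1 ]), np.float64(-129.0))
yel rest (array([262.77, 232.62]), np.float64(-89.5))
yel rest (array([268.28, 271.43]), np.float64(-89.2))
t 20.2 pos [377.2 338.6 105.2] yaw -82.9 tilt z [ 0.    -0.003 -1.   ] open 12.3 F [  7.4 -11.4  10.2] q [ 1.12  0.31 -0.6   0.   -0.66  0.57]
[377.2, 338.8, 105.3, -82.8] -> shift cm [-0.02 -0.   -0.01] spin -0.002 alt 3.139
```

By camera the pointers have travelled 39.75 mm and stand within 0.5 mm of the lines. I'll check the stack once more from the side.

Run:
```python
from h import *
b=dict(np.load("s10.npz"));cv2.imwrite("pics/p11.png",cv2.resize(b["pixels"][150:270,210:450,::-1],(800,400),interpolation=cv2.INTER_CUBIC))
```

```text
(no output)
```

View pics/p11.png

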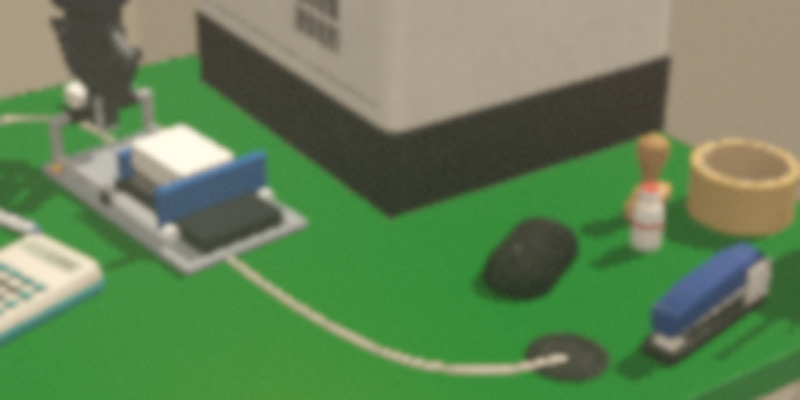

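The stack is intact between the fence and the jaw, at about (185,150). The mouse and stapler are untouched, and the handle is still held. I'm handing the job in.

```bash
python3 -c "
from station import job;print(job.sign_off())"
```

```text
the job is handed in; nothing more can be done
None
```

I laid the grey board inside the outline and let go of it, then laid the 80 x 54 x 24 mm paper block squarely on top. The smaller white block was left alone. With the clamp at rest until then, I pulled the handle to the red lines and handed the job in at about 20 s, still gripping it with 90 N set.

**Last checks:**
- **Pull:** the pointers stood within 0.5 mm of the red lines. Travel was about 39.7 mm by camera and about 39.8 mm by the arm.
- **Stack:** after placing, the paper top measured z = 60 mm, 79.5 x 53.6 mm, and within 0.1° of the press. After the pull it was still in line with the press, held between fence and jaw.
- **Surroundings:** the stapler and mouse look undisturbed.
- **Forces:** the wrist force read about 18 N while holding. The largest seen was about 16 N, briefly, when the paper was set down.

**Disagreements:**
- The top camera put the placed board up to about 1.5 mm off the bed centre sideways, where the arm's own reading said under 0.5 mm. That is inside the 2 mm sideways margin.
- The top camera also put the paper about 2.4 mm towards the fence before the pull.
- The jaw's image centroid gave 38.7 mm of travel against 39.8 mm from the arm. I trusted the pointers, because the centroid shifts with how much of the jaw is visible.

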